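# Line up the kitchen canisters by height

## Robot

A 6-joint arm with a two-finger parallel gripper is mounted at the origin on the work surface. World frame = base frame: x ahead of the robot, y to its left, z up, the work surface at z = 0. Lengths are in mm, angles in rad, forces in N, time in s.
With the tool pointing down it reaches from about 300 to 750 mm from the base axis. Payload 8.5 kg.
Tool frame: the origin (TCP) lies midway between the tips of the shut fingers; the grasp point (between the pads) lies 19 mm behind it; z points along the fingers, y is the line along which they close (so a half turn about z gives the same grasp; the last joint's range is limited). The gripper opens to 85 mm and grips with 20 to 120 N. Pads are 22 mm wide; open, the fingers measure 114 mm over their backs; the gripper's body (76 mm by 85 mm) begins 54 mm behind the grasp point. The pads swing forward as they close: fully open they stand 13 mm farther back than shut.
Start: joints at [-1.337, 0.381, 1.297, -0, 1.464, -0.215], TCP at [238.628, -495.517, 231.322] pointing down, gripper open.
Joint ranges: [-3.11, 3.11], [-0.89, 2.33], [0.22, 2.48], [-1.42, 4.56], [0.17, 2.85], [-2.88, 2.88]. Speed limits (rad/s): [2.39, 2.39, 3.14, 3.14, 3.14, 3.14].

## Interface

Orientations are given as a unit quaternion [w, x, y, z].
In Python, from workcell import monitor, imaging, ticket, finder gives the robot as it stands.
- The arm moves only by the tool apply_moves, never from a script. Its argument "rows" is a list of rows, each a list of 7 numbers: the turn, a rotation vector about the tool's x, y, z in rad, then the shift along the tool's x, y, z in mm, then the opening, from 0 (shut) to 1 (fully open). In form: [[ax, ay, az, dx, dy, dz, jaw], ...]. A call has 1 to 12 rows; each row shifts and turns the commanded pose from where the row before left it, along the tool's axes as they then stand; what a row does not reach is not made up. A row lasts 1/8 s, in which the tool goes at most 62.5 mm and 10.7 degrees, less where a joint would pass 70% of its speed; a pose out of reach is approached as far as the arm can. A call is refused whole if a number of a shift passes 62.5 or a number of a turn 0.188, either way. A call with a gripper value outside its range is refused whole. The fingers move at their own pace and stop on an object; the grip force is fixed at half the most. Time passes only in rows, so rows that do not move let the fingers close. It gives the time, the measured TCP pose, the force, the opening and the grip force at its end, in the units of the state.
- monitor.state(): the state, without advancing time (a new reading comes with each control period).
- imaging.capture(name): name is "side" or "top" or "wrist"; returns (picture, depth): 480x640x3 uint8, blue, green, red; 480x640 float32, mm along the optical axis (not along the pixel's ray), 0 where there is no reading.
- imaging.get_calibration(name): a dict with "K" (3x3 intrinsics, pixels), "cam_to_world" (4x4, takes a point from camera to world coordinates). Camera axes: x right, y down, z forward; pixel columns grow to the right and rows downward; lengths in mm; the calibration is good to about 2 mm. A picture is of the moment at which its call begins: read the wrist's pose just before it. get_calibration takes no time and is no camera call; for the wrist camera it gives the pose at the moment of the call.
- ticket.sign_off(): hands the job in; it is judged then, once.
Trained networks look in the newest picture that a camera, given by its name, has taken for a name from the list of things; names that differ only in an ending like _2 or _b are one class to them, and where a whole thing is asked for, a point or a joint stands for the part that bears it (a point fixed in the world has none). Each returns a list of dicts, best first, with "score" (0 to 1); they miss things now and then, are a little off and sometimes report something else, mostly with a low value. They report only what shows in the picture. A call takes as long as a camera call.
- finder.find_in(camera, thing): "box" ([left, top, right, bottom] in pixels, round what is visible of it).
- finder.masks_of(camera, thing): "mask" (480x640 bool, what is visible of it) and "box" ([left, top, right, bottom] in pixels, round what is visible of it).
- finder.place_of(camera, thing): "centre" ([column, row] in pixels: a listed point, or the origin of a listed thing).
The state is a dict: "time": time; "joint_positions": joint angles; "qvel": joint speeds; "joint_efforts": joint torques, N m; "tool_pos": TCP position; "tcp_rot": TCP orientation; "contact_force": force on the tool from outside, world axes, zero at the start; "ft_torque": the same for the moment, N m; "gripper_width": opening from 0.0 (shut) to 1.0 (fully open); "gripper_force": force on a finger pad.
Only numpy, scipy, OpenCV 4.12 (cv2) and the standard library are available. Lean on these libraries where they do the work, as an engineer would, in place of code of your own. Each camera call takes 0.05 s, during which the arm holds its last target. There are 200 camera calls.

## Task

Line the four storage canisters up on the board's four cork spots in order of height: the tallest on the spot next to the blue mug, then stepping down to the shortest on the spot next to the steel bowl. Stand each upright in the middle of its spot and let go of it; leave the mug and the bowl where they are, and do not knock any canister over.

Things in the scene. Friction and masses are not known exactly. Their poses are not given: they have to be found in the camera images.
- canister_green: Loose pale sage-green tin with a bare steel lid and a cream band near its foot: a closed, plain upright cylinder 50 mm in diameter and 140 mm high over its lid (the tallest of the four), 0.1 to 0.5 kg. Origin: centre of its underside; z up along its axis. Starts upright on the worktop, nearer the robot than the board; may be gripped anywhere on its side.
- canister_white: Loose white ceramic canister with a brown wooden lid and a wooden band near its foot: a closed, plain upright cylinder 50 mm in diameter and 114 mm high over its lid (the second tallest of the four), 0.1 to 0.5 kg. Origin: centre of its underside; z up along its axis. Starts upright on the worktop, nearer the robot than the board; may be gripped anywhere on its side.
- canister_red: Loose red tin with a black lid and a cream band near its foot: a closed, plain upright cylinder 50 mm in diameter and 88 mm high over its lid (the third tallest of the four), 0.1 to 0.5 kg. Origin: centre of its underside; z up along its axis. Starts upright on the worktop, nearer the robot than the board; may be gripped anywhere on its side.
- canister_yellow: Loose yellow tin with a white lid and a cream band near its foot: a closed, plain upright cylinder 50 mm in diameter and 62 mm high over its lid (the shortest of the four), 0.1 to 0.5 kg. Origin: centre of its underside; z up along its axis. Starts upright on the worktop, nearer the robot than the board; may be gripped anywhere on its side.
- spot1: Fixed round cork spot at the left end of the row (largest y), 62 mm across, 4 mm thick, on a fixed dark wooden board 340 x 90 x 8 mm. The spots lie 80 mm apart in a straight row from left to right, turned up to 10 deg. Origin: centre of its underside, 8 mm above the worktop; a canister's foot rests 4 mm above the origin. x: across the row, away from the robot; y: along the row to the left.
- spot2: Fixed round cork spot second from the left, 62 mm across, 4 mm thick, on a fixed dark wooden board 340 x 90 x 8 mm. The spots lie 80 mm apart in a straight row from left to right, turned up to 10 deg. Origin: centre of its underside, 8 mm above the worktop; a canister's foot rests 4 mm above the origin. x: across the row, away from the robot; y: along the row to the left.
- spot3: Fixed round cork spot third from the left, 62 mm across, 4 mm thick, on a fixed dark wooden board 340 x 90 x 8 mm. The spots lie 80 mm apart in a straight row from left to right, turned up to 10 deg. Origin: centre of its underside, 8 mm above the worktop; a canister's foot rests 4 mm above the origin. x: across the row, away from the robot; y: along the row to the left.
- spot4: Fixed round cork spot at the right end of the row (smallest y), 62 mm across, 4 mm thick, on a fixed dark wooden board 340 x 90 x 8 mm. The spots lie 80 mm apart in a straight row from left to right, turned up to 10 deg. Origin: centre of its underside, 8 mm above the worktop; a canister's foot rests 4 mm above the origin. x: across the row, away from the robot; y: along the row to the left.
- mug: Loose blue ceramic mug, 76 mm across and 80 mm high, its handle on the side away from the robot (reaching some 65 mm from the axis). It stands on the worktop just off one end of the board, 105 mm from the centre of the nearest spot; which end differs from start to start. Origin: centre of its underside. It marks the tall end of the row and is not to be moved.
- bowl: Loose shiny steel bowl, 90 mm across the rim and 45 mm high, on the worktop just off the other end of the board, 105 mm from the centre of the nearest spot. Origin: centre of its underside. It marks the short end of the row and is not to be moved.

How it is judged (in metres and radians):
At the end, for the whole second after the job is handed in: The canisters stand on the spots in falling height from the mug's end to the bowl's: each within 12 mm of its spot's centre, within 0.1 rad of upright, its foot 8 to 18 mm above the worktop, at rest (under 0.03 m/s) and released; the mug is still at its end (((horizontal distance between mug and spot1 below 0.16 m and horizontal distance between canister_green and spot1 below 0.012 m and horizontal distance between canister_white and spot2 below 0.012 m and horizontal distance between canister_red and spot3 below 0.012 m and horizontal distance between canister_yellow and spot4 below 0.012 m) or (horizontal distance between mug and spot4 below 0.16 m and horizontal distance between canister_green and spot4 below 0.012 m and horizontal distance between canister_white and spot3 below 0.012 m and horizontal distance between canister_red and spot2 below 0.012 m and horizontal distance between canister_yellow and spot1 below 0.012 m)) and angle between each of canister_green, canister_white, canister_red, canister_yellow's own z axis and vertical below 0.1 rad and height (world z) of canister_green between 0.008 and 0.018 m and linear speed of each of canister_green, canister_white, canister_red, canister_yellow below 0.03 m/s and height (world z) of canister_white between 0.008 and 0.018 m and height (world z) of canister_red between 0.008 and 0.018 m and height (world z) of canister_yellow between 0.008 and 0.018 m); the robot touches nothing.
It fails at once if the mug is pushed more than 20 mm from its place (distance of mug from where it was at the start of the episode above 0.02 m).
It fails at once if the bowl is pushed more than 20 mm from its place (distance of bowl from where it was at the start of the episode above 0.02 m).
It fails at once if a canister is tipped over (angle between any of canister_green, canister_white, canister_red, canister_yellow's own z axis and vertical above 0.6 rad).
It also fails if it takes over 93 s, if anything falls off the work surface, if the arm or the gripper's body presses on something with over 40 N, if the wrist force passes 120 N, or if a joint passes its speed limit or range.

## Working session

There is one attempt and no reset: what is moved stays moved. The work goes in short steps, Python scripts to look and compute and a tool call to move; the robot and the scene stay as the last step left them, time stands still between calls to the robot, and variables do not carry over. Pictures are saved under pics/ and viewed, at most 14 in all, crops included, and the job is handed in when it is done.

Besides the shell and the picture viewer there is one more tool, called after ">>>" as name(argument=value, ...), one argument or row to a line, values as JSON. apply_moves: Moves the arm, as the interface text tells. Its arguments: {"type":"object","properties":{"rows":{"type":"array","items":{"type":"array","items":{"type":"number"}}}},"required":["rows"]}

```bash
mkdir -p pics; ls
python3 - <<'E'
from workcell import monitor, imaging
import cv2, numpy as np
s=monitor.state(); print(s['time'],s['tool_pos'],s['tcp_rot'])
a=[imaging.capture(n)[0] for n in('top','side')]
cv2.imwrite('pics/a.png',cv2.resize(np.vstack(a),(0,0),fx=.62,fy=.62))
for n in('top','side','wrist'):c=imaging.get_calibration(n);print(n,np.round(c['K'],1).tolist(),np.round(c['cam_to_world'],3).tolist())
E
```

```text
pics
0.0 [ 238.55673215 -495.23853269  230.69207424] [-7.56004940e-04  9.74926595e-01  2.22525419e-01 -9.01747851e-06]
top [[615.3, 0.0, 318.3], [0.0, 615.3, 233.1], [0.0, 0.0, 1.0]] [[0.006, -0.982, 0.191, 375.418], [-1.0, -0.005, 0.008, 10.893], [-0.006, -0.191, -0.982, 973.489], [0.0, 0.0, 0.0, 1.0]]
side [[542.3, 0.0, 328.1], [0.0, 542.3, 244.9], [0.0, 0.0, 1.0]] [[0.981, -0.133, 0.142, 434.558], [-0.194, -0.714, 0.673, -556.153], [0.011, -0.687, -0.726, 638.983], [0.0, 0.0, 0.0, 1.0]]
wrist [[407.4, 0.0, 322.4], [0.0, 407.4, 238.3], [0.0, 0.0, 1.0]] [[0.434, -0.852, -0.294, 315.007], [-0.901, -0.411, -0.139, -459.229], [-0.002, 0.325, -0.946, 372.327], [0.0, 0.0, 0.0, 1.0]]
```

View pics/a.png

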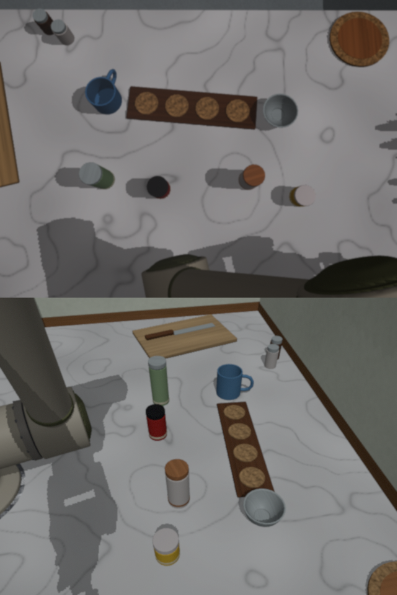

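The top view (left = +y) shows the mug at the left end, (103,95) in the shrunken picture, and the bowl at the right, (281,110). So the order is green→spot1, white→spot2, red→spot3, yellow→spot4. All four canisters stand free, below the board in the picture.

```bash
cat > h.py <<'E'
from workcell import monitor, imaging, finder
import cv2, numpy as np
H=dict(green=140,white=114,red=88,yellow=62)
def ray(cal,px,z):
    K,T=cal['K'],np.array(cal['cam_to_world']); d=T[:3,:3]@np.linalg.inv(K)@[px[0],px[1],1]; o=T[:3,3]
    return (o+d*(z-o[2])/d[2])[:2]
def pts(cal,dep,mask):
    v,u=np.nonzero(mask&(dep>0)); z=dep[v,u]; K=np.array(cal['K']);T=np.array(cal['cam_to_world'])
    p=np.c_[(u-K[0,2])/K[0,0]*z,(v-K[1,2])/K[1,1]*z,z]; return p@T[:3,:3].T+T[:3,3],u,v
def lid(cam,thing,h):
    """centre of the top disc, by depth-selected pixels and their min enclosing circle"""
    _,dep=imaging.capture(cam); cal=imaging.get_calibration(cam)
    r=finder.masks_of(cam,thing)
    if not r: return None
    p,u,v=pts(cal,dep,r[0]['mask']); k=abs(p[:,2]-h)<8
    if k.sum()<20: return None
    w=np.array([ray(cal,(a,b),h) for a,b in zip(u[k],v[k])])
    c,rad=cv2.minEnclosingCircle(w.astype(np.float32))
    return np.round(np.r_[c,rad,w.mean(0),np.median(p[k,2]),r[0]['score']],2)
E
python3 - <<'E'
from h import *
for cam in('top','side'):
    for n in H: print(cam,n,lid(cam,'canister_'+n,H[n]))
    cal=imaging.get_calibration(cam)
    for i in '1234':
        r=finder.place_of(cam,'spot'+i)
        m=finder.masks_of(cam,'spot'+i)
        print(cam,i,[(np.round(ray(cal,q['centre'],8),1),round(q['score'],2)) for q in r[:4]],[(np.mean([ray(cal,(a,b),12) for b,a in np.argwhere(q['mask'])],axis=0).round(1),round(q['score'],2)) for q in m[:4]])
    for n in('mug','bowl'):
        r=finder.place_of(cam,n);print(cam,n,r and ray(cal,r[0]['centre'],0))
E
```

```text
top green [472.07 252.09  25.61 471.71 251.96 140.03   0.6 ]
top white [ 472.8  -109.32   24.87  472.56 -109.9   113.97    0.55]
top red [448.24 109.88  24.95 448.29 109.93  87.89   0.8 ]
top yellow [ 430.71 -237.55   25.57  431.35 -237.06   61.79    0.85]
top 1 [(array([676.9, 152.6]), 0.85), (array([649.8, -86.2]), 0.59), (array([654.2,  -1.3]), 0.58), (array([663.2,  72.6]), 0.55)] [(array([672.2, 152.4]), 0.96), (array([652.9, -86.1]), 0.95), (array([665.6,  72.5]), 0.77), (array([659.6,  -6.5]), 0.61)]
top 2 [(array([676.9, 152.6]), 0.85), (array([649.8, -86.2]), 0.59), (array([654.2,  -1.3]), 0.58), (array([663.2,  72.6]), 0.55)] [(array([672.2, 152.4]), 0.96), (array([652.9, -86.1]), 0.95), (array([665.6,  72.5]), 0.77), (array([659.6,  -6.5]), 0.61)]
top 3 [(array([676.9, 152.6]), 0.85), (array([649.8, -86.2]), 0.59), (array([654.2,  -1.3]), 0.58), (array([663.2,  72.6]), 0.55)] [(array([672.2, 152.4]), 0.96), (array([652.9, -86.1]), 0.95), (array([665.6,  72.5]), 0.77), (array([659.6,  -6.5]), 0.61)]
top 4 [(array([676.9, 152.6]), 0.85), (array([649.8, -86.2]), 0.59), (array
[... 921 characters left out ...]
 154. ]), 0.89), (array([667.1,  74.2]), 0.83), (array([653.2, -85. ]), 0.62), (array([659.5,  -6. ]), 0.59)]
side 3 [(array([673.8,  78.2]), 0.92), (array([658.5,  -1.1]), 0.92), (array([652. , -89.8]), 0.68), (array([675.8, 158.1]), 0.59)] [(array([673.6, 154. ]), 0.89), (array([667.1,  74.2]), 0.83), (array([653.2, -85. ]), 0.62), (array([659.5,  -6. ]), 0.59)]
side 4 [(array([673.8,  78.2]), 0.92), (array([658.5,  -1.1]), 0.92), (array([652. , -89.8]), 0.68), (array([675.8, 158.1]), 0.59)] [(array([673.6, 154. ]), 0.89), (array([667.1,  74.2]), 0.83), (array([653.2, -85. ]), 0.62), (array([659.5,  -6. ]), 0.59)]
side mug [678.6412447  264.54774744]
side bowl [ 644.02660593 -193.57624509]
```

>>> apply_moves(
  rows=[
    [0,0,-0.173,0,0,0,1],
    [0,0,-0.173,0,0,0,1],
    [0,0,-0.173,0,0,0,1],
    [0,0,-0.173,0,0,0,1],
    [0,0,-0.173,0,0,0,1],
    [0,0,-0.173,0,0,0,1],
    [0,0,0,50,11,0,1],
    [0,0,0,50,11,0,1],
    [0,0,0,50,11,0,1],
    [0,0,0,50,11,0,1],
    [0,0,0,50,11,0,1],
    [0,0,0,50,11,0,1],
  ],
)

```text
time: 3.4
tool_pos: [329.8, -200.6, 231.5]
tcp_rot: [0.0, 0.736, 0.677, 0.0]
contact_force: [1.8, 0.7, -0.1]
gripper_width: 1.0
gripper_force: 0.0
```

```bash
cat > d.py <<'E'
import sys,numpy as np
from workcell import monitor
from scipy.spatial.transform import Rotation as R
G=dict(green=(471.8,250.5),white=(472.8,-111.5),red=(448.4,108.8),yellow=(431.2,-238.4),s1=(672.8,153.2),s2=(666.3,73.3),s3=(659.5,-6.2),s4=(653,-85.6))
def go(t):
    s=monitor.state();q=s['tcp_rot'];r=R.from_quat([q[1],q[2],q[3],q[0]]);p=np.array(s['tool_pos'])
    tgt=np.r_[G[t],p[2]] if t in G else p
    yaw=r.as_matrix()[:,0]; want=np.array([[.0828,.9966,0],[.9966,-.0828,0],[0,0,-1]]).T
    print(t,round(s['time'],2),p.round(1),'shift',(r.inv().apply(tgt-p)).round(1),'turn',(r.inv()*R.from_matrix(want)).as_rotvec().round(3),s['gripper_width'],s['gripper_force'],np.round(s['contact_force'],1))
if __name__=='__main__':
    for t in sys.argv[1:]: go(t)
E
python3 d.py green
```

```text
green 3.4 [ 329.8 -200.6  231.5] shift [ 4.615e+02  1.035e+02 -1.000e-01] turn [ 0.001  0.    -0.002] 1.0001253689861385 0.0 [ 1.8  0.7 -0.1]
```

>>> apply_moves(
  rows=[
    [0,0,0,46,10,0,1],
    [0,0,0,46,10,0,1],
    [0,0,0,46,11,0,1],
    [0,0,0,46,10,0,1],
    [0,0,0,46,10,0,1],
    [0,0,0,46,11,0,1],
    [0,0,0,46,10,0,1],
    [0,0,0,46,10,0,1],
    [0,0,0,46,10,0,1],
    [0,0,0,46,11,0,1],
    [0,0,0,0,0,0,1],
    [0,0,0,0,0,0,1],
  ],
)

```text
time: 4.9
tool_pos: [470.6, 247.3, 231.2]
tcp_rot: [-0.0, 0.736, 0.677, -0.0]
contact_force: [0.5, 0.2, 0.2]
gripper_width: 1.0
gripper_force: 0.0
```

```bash
python3 d.py green
python3 - <<'E'
from h import *
img,_=imaging.capture('wrist'); cv2.imwrite('pics/w1.png',img)
print(lid('wrist','canister_green',140), lid('top','canister_green',140), lid('side','canister_green',140))
E
```

```text
green 4.9 [470.6 247.3 231.2] shift [ 3.3  1.  -0. ] turn [-0.     0.    -0.001] 1.000469593985055 0.0 [0.5 0.2 0.2]
None [472.24 251.79  25.38 472.01 251.09 140.03   0.81] None
```

View pics/w1.png

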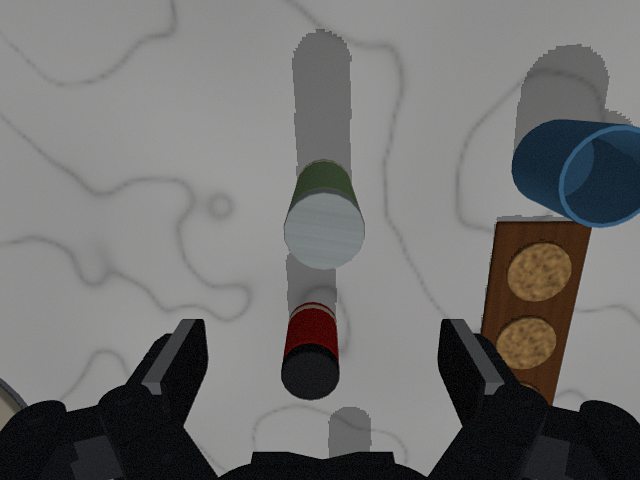

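The wrist view shows the green lid at (324,230), centred between the fingers. I'll descend and grip.

>>> apply_moves(
  rows=[
    [0,0,0,3,1,20,1],
    [0,0,0,0,0,30,1],
    [0,0,0,0,0,30,1],
    [0,0,0,0,0,30,1],
    [0,0,0,0,0,20,1],
    [0,0,0,0,0,10,1],
    [0,0,0,0,0,0,1],
    [0,0,0,0,0,0,0],
    [0,0,0,0,0,0,0],
    [0,0,0,0,0,0,0],
    [0,0,0,0,0,0,0],
    [0,0,0,0,0,0,0],
  ],
)

```text
time: 6.75
tool_pos: [472.3, 250.7, 92.3]
tcp_rot: [0.0, 0.736, 0.677, 0.001]
contact_force: [-3.2, -0.7, 5.7]
gripper_width: 0.575
gripper_force: 61.5
```

```bash
python3 d.py s1
```

```text
s1 6.75 [472.3 250.7  92.3] shift [-8.04e+01  2.08e+02  2.00e-01] turn [ 0.001 -0.001 -0.001] 0.575090907227177 61.50913953781128 [-3.2 -0.7  5.7]
```

>>> apply_moves(
  rows=[
    [0,0,0,0,0,-15,0],
    [0,0,0,0,0,-25,0],
    [0,0,0,-10,15,-20,0],
    [0,0,0,-14,30,0,0],
    [0,0,0,-14,36,0,0],
    [0,0,0,-14,36,0,0],
    [0,0,0,-14,36,0,0],
    [0,0,0,-10,30,0,0],
    [0,0,0,-4,17,0,0],
    [0,0,0,0,8,0,0],
    [0,0,0,0,0,0,0],
    [0,0,0,0,0,0,0],
  ],
)

```text
time: 8.25
tool_pos: [671.9, 153.9, 151.5]
tcp_rot: [-0.0, 0.736, 0.677, -0.0]
contact_force: [0.0, -0.4, -3.5]
gripper_width: 0.573
gripper_force: 63.1
```

```bash
python3 d.py s1
```

```text
s1 8.25 [671.9 153.9 151.5] shift [-0.6  0.9 -0. ] turn [-0.001 -0.    -0.   ] 0.5727061241508556 63.139017820358276 [ 0.  -0.4 -3.5]
```

>>> apply_moves(
  rows=[
    [0,0,0,-0.6,0.9,20,0],
    [0,0,0,0,0,15,0],
    [0,0,0,0,0,8,0],
    [0,0,0,0,0,3.5,0],
    [0,0,0,0,0,0,0],
    [0,0,0,0,0,0,0],
  ],
)

```text
time: 9.0
tool_pos: [673.7, 152.7, 105.4]
tcp_rot: [0.0, 0.736, 0.677, 0.0]
contact_force: [-0.4, -0.4, -4.2]
gripper_width: 0.573
gripper_force: 63.3
```

```bash
python3 d.py s1
```

```text
s1 9.0 [673.7 152.7 105.4] shift [ 0.4 -0.9 -0. ] turn [ 0.001 -0.    -0.001] 0.5726439724898527 63.26386213302612 [-0.4 -0.4 -4.2]
```

>>> apply_moves(
  rows=[
    [0,0,0,0,0,0.5,0],
    [0,0,0,0,0,0,1],
    [0,0,0,0,0,0,1],
    [0,0,0,0,0,0,1],
    [0,0,0,0,0,0,1],
    [0,0,0,0,0,-15,1],
    [0,0,0,0,0,-30,1],
    [0,0,0,0,0,-40,1],
    [0,0,0,-10,-20,0,1],
    [0,0,0,-40,-35,0,1],
    [0,0,0,-40,-35,0,1],
    [0,0,0,-40,-30,0,1],
  ],
)

```text
time: 10.5
tool_pos: [541.8, 32.3, 190.6]
tcp_rot: [0.001, 0.736, 0.677, 0.001]
contact_force: [0.3, -0.6, 0.5]
gripper_width: 1.003
gripper_force: 0.0
```

```bash
python3 d.py white
python3 - <<'E'
from h import *
print(lid('top','canister_green',152), lid('top','canister_white',114), lid('side','canister_green',152))
E
```

```text
white 10.5 [541.8  32.3 190.6] shift [-1.491e+02 -5.670e+01 -1.000e-01] turn [ 0.002  0.    -0.001] 1.0031373315093022 0.0 [ 0.3 -0.6  0.5]
[671.88 155.67  25.15 674.64 164.04 151.98   0.9 ] [ 472.59 -110.34   25.21  472.6  -110.66  113.92    0.77] [669.34 152.71  31.74 672.52 149.94 153.06   0.72]
```

>>> apply_moves(
  rows=[
    [0,0,0,-45,-17,0,1],
    [0,0,0,-45,-17,0,1],
    [0,0,0,-40,-15,0,1],
    [0,0,0,-16,-6,0,1],
    [0,0,0,0,0,10,1],
    [0,0,0,0,0,30,1],
    [0,0,0,0,0,20,1],
    [0,0,0,0,0,0,1],
  ],
)

```text
time: 11.8
tool_pos: [475.8, -106.0, 127.8]
tcp_rot: [-0.002, 0.736, 0.677, -0.0]
contact_force: [-0.1, -0.2, -0.3]
gripper_width: 0.998
gripper_force: 0.0
```

```bash
python3 d.py white
```

```text
white 11.8 [ 475.8 -106.   127.8] shift [-5.7 -2.6 -0. ] turn [-0.003 -0.002  0.001] 0.9981154936947846 0.0 [-0.1 -0.2 -0.3]
```

>>> apply_moves(
  rows=[
    [0,0,0,-5.5,-2.5,0,1],
    [0,0,0,0,0,20,1],
    [0,0,0,0,0,25,1],
    [0,0,0,0,0,16,1],
    [0,0,0,0,0,0,1],
    [0,0,0,0,0,0,0],
    [0,0,0,0,0,0,0],
    [0,0,0,0,0,0,0],
    [0,0,0,0,0,0,0],
    [0,0,0,0,0,0,0],
  ],
)

```text
time: 13.05
tool_pos: [473.4, -113.1, 69.4]
tcp_rot: [0.001, 0.736, 0.677, 0.0]
contact_force: [-1.4, -0.4, 6.2]
gripper_width: 0.577
gripper_force: 61.2
```

```bash
python3 d.py s2
```

```text
s2 13.05 [ 473.4 -113.1   69.4] shift [2.019e+02 1.766e+02 2.000e-01] turn [ 0.002  0.001 -0.001] 0.5769313613464759 61.23277187347412 [-1.4 -0.4  6.2]
```

>>> apply_moves(
  rows=[
    [0,0,0,0,0,-15,0],
    [0,0,0,0,0,-25,0],
    [0,0,0,15,13,-10,0],
    [0,0,0,30,27,0,0],
    [0,0,0,36,32,0,0],
    [0,0,0,36,32,0,0],
    [0,0,0,36,32,0,0],
    [0,0,0,28,24,0,0],
    [0,0,0,14,12,0,0],
    [0,0,0,5,4,0,0],
    [0,0,0,0,0,0,0],
    [0,0,0,0,0,0,0],
  ],
)

```text
time: 14.55
tool_pos: [664.7, 70.9, 118.5]
tcp_rot: [-0.0, 0.736, 0.677, -0.0]
contact_force: [-0.4, -1.3, -1.5]
gripper_width: 0.575
gripper_force: 62.6
```

```bash
python3 d.py s2
```

```text
s2 14.55 [664.7  70.9 118.5] shift [ 2.5  1.4 -0. ] turn [-0.     0.    -0.002] 0.5751340070485356 62.62377619743347 [-0.4 -1.3 -1.5]
```

>>> apply_moves(
  rows=[
    [0,0,0,0.9,1.4,10,0],
    [0,0,0,0,0,15,0],
    [0,0,0,0,0,8,0],
    [0,0,0,0,0,3.5,0],
    [0,0,0,0,0,0,0],
    [0,0,0,0,0,0,0],
    [0,0,0,0,0,0,1],
    [0,0,0,0,0,0,1],
    [0,0,0,0,0,0,1],
    [0,0,0,0,0,0,1],
    [0,0,0,0,0,-20,1],
    [0,0,0,0,0,-35,1],
  ],
)

```text
time: 16.05
tool_pos: [666.0, 72.4, 136.3]
tcp_rot: [-0.001, 0.736, 0.677, -0.001]
contact_force: [0.6, -0.8, 0.0]
gripper_width: 1.0
gripper_force: 0.0
```

>>> apply_moves(
  rows=[
    [0,0,0,0,0,-25,1],
    [0,0,0,0,-25,0,1],
    [0,0,0,0,-45,0,1],
    [0,0,0,0,-45,0,1],
    [0,0,0,0,-45,0,1],
    [0,0,0,5,-35,0,1],
    [0,0,0,5,-15,0,1],
    [0,0,0,0,0,0,1],
    [0,0,0,0,0,0,1],
  ],
)

```text
time: 17.18
tool_pos: [459.4, 99.7, 161.9]
tcp_rot: [0.0, 0.736, 0.677, 0.0]
contact_force: [0.3, -0.5, 0.1]
gripper_width: 1.0
gripper_force: 0.0
```

```bash
python3 d.py red
python3 - <<'E'
from h import *
print(lid('top','canister_white',126), lid('top','canister_green',152), lid('side','canister_white',126))
E
```

```text
red 17.18 [459.4  99.7 161.9] shift [  8.1 -11.7  -0. ] turn [ 0.001  0.    -0.001] 1.0002677840500387 0.0 [ 0.3 -0.5  0.1]
[6.6457e+02 7.3700e+01 2.5680e+01 6.6460e+02 7.3740e+01 1.2587e+02
 5.5000e-01] [671.09 154.97  26.17 671.44 154.68 151.85   0.95] [663.88  72.24  30.06 664.85  71.09 127.1    0.82]
```

>>> apply_moves(
  rows=[
    [0,0,0,8,-11.5,0,1],
    [0,0,0,0,0,20,1],
    [0,0,0,0,0,35,1],
    [0,0,0,0,0,35,1],
    [0,0,0,0,0,22,1],
    [0,0,0,0,0,10,1],
    [0,0,0,0,0,0,1],
    [0,0,0,0,0,0,0],
    [0,0,0,0,0,0,0],
    [0,0,0,0,0,0,0],
    [0,0,0,0,0,0,0],
    [0,0,0,0,0,0,0],
  ],
)

```text
time: 18.98
tool_pos: [447.8, 108.9, 40.7]
tcp_rot: [0.001, 0.736, 0.677, 0.001]
contact_force: [-1.0, 0.3, 6.1]
gripper_width: 0.577
gripper_force: 60.8
```

```bash
python3 d.py red s3
```

```text
red 18.98 [447.8 108.9  40.7] shift [-0.1  0.6  0. ] turn [ 0.002 -0.    -0.001] 0.5768705777155599 60.75641870498657 [-1.   0.3  6.1]
s3 18.98 [447.8 108.9  40.7] shift [-96.9 220.6   0.3] turn [ 0.002 -0.    -0.001] 0.5768705777155599 60.75641870498657 [-1.   0.3  6.1]
```

>>> apply_moves(
  rows=[
    [0,0,0,0,0,-15,0],
    [0,0,0,0,0,-25,0],
    [0,0,0,-17,15,-10,0],
    [0,0,0,-20,32,0,0],
    [0,0,0,-20,38,0,0],
    [0,0,0,-20,38,0,0],
    [0,0,0,-12,38,0,0],
    [0,0,0,-6,34,0,0],
    [0,0,0,-2,18,0,0],
    [0,0,0,0,8,0,0],
    [0,0,0,0,0,0,0],
    [0,0,0,0,0,0,0],
  ],
)

```text
time: 20.48
tool_pos: [658.8, -6.0, 89.9]
tcp_rot: [-0.0, 0.736, 0.677, -0.0]
contact_force: [-0.5, -0.9, -1.4]
gripper_width: 0.571
gripper_force: 62.4
```

```bash
python3 d.py s3
```

```text
s3 20.48 [658.8  -6.   89.9] shift [-0.1  0.7 -0. ] turn [-0.001 -0.    -0.001] 0.5713251170983324 62.429401874542236 [-0.5 -0.9 -1.4]
```

>>> apply_moves(
  rows=[
    [0,0,0,0,0.7,10,0],
    [0,0,0,0,0,15,0],
    [0,0,0,0,0,8,0],
    [0,0,0,0,0,3.5,0],
    [0,0,0,0,0,0,0],
    [0,0,0,0,0,0,0],
    [0,0,0,0,0,0,1],
    [0,0,0,0,0,0,1],
    [0,0,0,0,0,0,1],
    [0,0,0,0,0,0,1],
    [0,0,0,0,0,-20,1],
    [0,0,0,0,0,-35,1],
  ],
)

```text
time: 21.98
tool_pos: [659.5, -6.2, 107.8]
tcp_rot: [-0.001, 0.736, 0.677, -0.001]
contact_force: [0.0, -0.2, 0.9]
gripper_width: 1.002
gripper_force: 0.0
```

>>> apply_moves(
  rows=[
    [0,0,0,0,0,-25,1],
    [0,0,0,-20,-20,0,1],
    [0,0,0,-40,-35,0,1],
    [0,0,0,-45,-38,0,1],
    [0,0,0,-45,-38,0,1],
    [0,0,0,-45,-38,0,1],
    [0,0,0,-35,-26,0,1],
    [0,0,0,-20,-13,0,1],
    [0,0,0,0,0,0,1],
    [0,0,0,0,0,0,1],
  ],
)

```text
time: 23.22
tool_pos: [432.3, -237.5, 133.4]
tcp_rot: [0.0, 0.736, 0.677, 0.0]
contact_force: [0.1, -0.3, 0.4]
gripper_width: 0.998
gripper_force: 0.0
```

```bash
python3 d.py yellow
```

```text
yellow 23.23 [ 432.3 -237.5  133.4] shift [-0.9 -1.  -0. ] turn [ 0.    -0.    -0.001] 0.9982927407988081 0.0 [ 0.1 -0.3  0.4]
```

>>> apply_moves(
  rows=[
    [0,0,0,-0.9,-1,20,1],
    [0,0,0,0,0,35,1],
    [0,0,0,0,0,35,1],
    [0,0,0,0,0,18,1],
    [0,0,0,0,0,8,1],
    [0,0,0,0,0,0,1],
    [0,0,0,0,0,0,0],
    [0,0,0,0,0,0,0],
    [0,0,0,0,0,0,0],
    [0,0,0,0,0,0,0],
    [0,0,0,0,0,0,0],
  ],
)

```text
time: 24.6
tool_pos: [431.2, -239.0, 18.2]
tcp_rot: [0.001, 0.736, 0.677, 0.0]
contact_force: [0.4, 1.0, 5.8]
gripper_width: 0.574
gripper_force: 61.4
```

```bash
python3 d.py yellow s4
```

```text
yellow 24.6 [ 431.2 -239.    18.2] shift [ 0.6 -0.  -0. ] turn [ 0.001  0.001 -0.001] 0.5736563043313458 61.42976403236389 [0.4 1.  5.8]
s4 24.6 [ 431.2 -239.    18.2] shift [1.715e+02 2.082e+02 1.000e-01] turn [ 0.001  0.001 -0.001] 0.5736563043313458 61.42976403236389 [0.4 1.  5.8]
```

>>> apply_moves(
  rows=[
    [0,0,0,0,0,-15,0],
    [0,0,0,0,0,-30,0],
    [0,0,0,15,13,-25,0],
    [0,0,0,28,30,-10,0],
    [0,0,0,34,38,0,0],
    [0,0,0,34,38,0,0],
    [0,0,0,30,38,0,0],
    [0,0,0,18,29,0,0],
    [0,0,0,9,15,0,0],
    [0,0,0,3,7,0,0],
    [0,0,0,0,0,0,0],
    [0,0,0,0,0,0,0],
  ],
)

```text
time: 26.1
tool_pos: [651.9, -86.4, 97.4]
tcp_rot: [-0.0, 0.736, 0.677, -0.0]
contact_force: [-0.9, -0.0, -2.2]
gripper_width: 0.572
gripper_force: 62.4
```

```bash
python3 d.py s4
```

```text
s4 26.1 [651.9 -86.4  97.4] shift [ 0.9  1.1 -0. ] turn [-0.     0.    -0.002] 0.572351898030582 62.37454533576965 [-0.9 -0.  -2.2]
```

Target z ≈ 31, so 66.5 mm down.

>>> apply_moves(
  rows=[
    [0,0,0,0.5,1,15,0],
    [0,0,0,0,0,25,0],
    [0,0,0,0,0,15,0],
    [0,0,0,0,0,8,0],
    [0,0,0,0,0,3.5,0],
    [0,0,0,0,0,0,0],
    [0,0,0,0,0,0,0],
    [0,0,0,0,0,0,1],
    [0,0,0,0,0,0,1],
    [0,0,0,0,0,0,1],
    [0,0,0,0,0,0,1],
  ],
)

```text
time: 27.48
tool_pos: [653.5, -85.5, 30.9]
tcp_rot: [0.0, 0.736, 0.677, 0.0]
contact_force: [0.4, -0.5, -0.5]
gripper_width: 0.998
gripper_force: 0.0
```

>>> apply_moves(
  rows=[
    [0,0,0,0,0,-20,1],
    [0,0,0,0,0,-35,1],
    [0,0,0,0,0,-35,1],
    [0,0,0,0,-20,-20,1],
    [0,0,0,-10,-40,0,1],
    [0,0,0,-20,-45,0,1],
    [0,0,0,-20,-45,0,1],
    [0,0,0,-20,-45,0,1],
    [0,0,0,-20,-45,0,1],
    [0,0,0,0,0,0,1],
    [0,0,0,0,0,0,1],
  ],
)

```text
time: 28.85
tool_pos: [407.4, -155.3, 141.2]
tcp_rot: [0.001, 0.736, 0.677, 0.0]
contact_force: [-0.1, 0.0, 0.6]
gripper_width: 1.002
gripper_force: 0.0
```

Run:
```python
from h import *
for cam in('top','side'):
    for n in H: print(cam,n,lid(cam,'canister_'+n,H[n]+12))
a=[imaging.capture(n)[0] for n in('top','side')]
cv2.imwrite('pics/z.png',cv2.resize(np.vstack(a),(0,0),fx=.62,fy=.62))
```

```text
top green [670.88 154.75  25.9  671.32 154.6  151.81   0.75]
top white [664.42  73.61  25.85 664.75  73.83 125.89   0.7 ]
top red [658.65  -5.31  25.16 658.55  -5.37  99.85   0.8 ]
top yellow [651.75 -83.72  25.7  651.9  -84.55  73.75   0.72]
side green [6.7153e+02 1.5203e+02 3.1410e+01 6.7140e+02 1.5192e+02 1.5323e+02
 5.5000e-01]
side white [663.81  71.83  30.47 665.02  71.08 127.02   0.86]
side red [659.93  -6.84  28.96 659.55  -7.03 101.08   0.8 ]
side yellow [ 6.5221e+02 -8.6880e+01  2.8850e+01  6.5271e+02 -8.6920e+01  7.4910e+01
  5.5000e-01]
```

View pics/z.png

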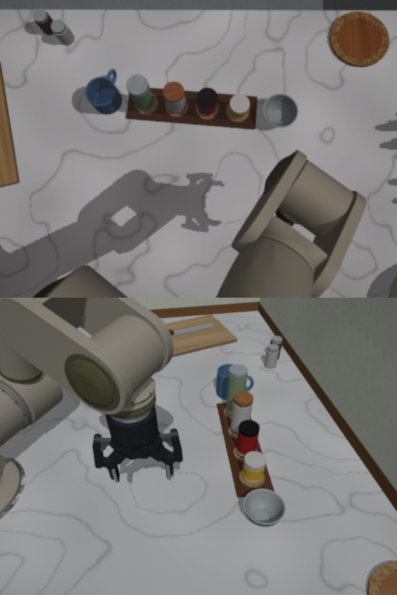

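The final picture shows green, white, red and yellow upright on the spots from mug to bowl, at (140,92), (175,97), (207,102) and (238,106) in the top view. Each is about 2 mm from its spot centre, and the mug and bowl have not moved.

```bash
python3 -c "
from workcell import ticket; print(ticket.sign_off())"
```

```text
the job is handed in; nothing more can be done
None
```

I handed in the job with all four canisters upright and released on their spots in falling height from mug to bowl, each measured within about 2 mm of its spot's centre; the mug and bowl were not moved, and the sign-off call returned no verdict.

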